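Send a photomask case home along the transfer lane

TASK

Push the blue-lidded photomask case along the transfer lane, between the two steel guide rails, until it is home against the padded stop at the far end. Nothing, neither the case nor the robot, may touch either rail (rubbing sheds particles), so square the case up with the lane before it enters. Only push the case: keep it flat on the plate, never lift or tip it, leave the bottle, the jar and the steel block where they stand, and finish with the case at rest and let go.

Things in the scene. Friction and masses are not known exactly. Their poses are not given: they have to be found in the camera images.
- lane: fixed grey plate, 440 x 160 mm, 6 mm thick, on the desk. Origin: at the lane's mouth (yellow line), on its centre line, on the desk. x runs along the lane from mouth to stop, y to the left of that, z up. The plate spans x = -0.205 to 0.235, y = -0.08 to 0.08. Before the mouth (x < 0) it is an open apron where the case starts.
- stop (a point): point on the plate's top (z = 0.006) at the lane's end: x = 0.220, y = 0 in the lane's frame, axes as the lane's. In the plane of the faces of two rubber pads on an aluminium stop bar that stands across the lane, 106 mm wide and 32 mm high over the plate. When home, the case's leading face is on the pads and its centre at lane x = 0.170, y = 0.
- rail_left: fixed steel guide rail on the lane's +y side, 12 mm wide, from lane x = 0.006 to 0.212; top 22 mm above the plate (28 mm above the desk), far below the case's top. The rails' inner faces stand 110 mm apart (lane y = +-0.055): 10 mm free each side of the centred case. Origin: at the mouth, mid-width, on the plate (lane y = 0.061); axes as the lane's.
- rail_right: the same rail on the -y side (origin at y = -0.061 in the lane's frame)
- case: loose closed photomask case, white body, blue lid, 100 mm long (x), 90 wide (y), 50 high, 0.2 to 0.4 kg, flat upright faces, no handle, too wide to grip. Origin: centre of its underside. Starts on the apron, off the centre line by up to 22 mm and turned by up to 0.25 rad to the lane; its +x face leads. Slides only while pushed and stays where left.
- bottle: loose white dropper bottle with blue cap, 33 mm diameter, 72 mm high, beside the lane on its -y side; origin: centre of underside; leave it alone
- jar: loose white jar with black cap, 49 mm diameter, 40 mm high, beside the lane on its -y side; origin: centre of underside; leave it alone
- block: loose steel reference block, 30 x 45 x 20 mm, beside the lane on its +y side; origin: centre of underside; leave it alone
There are look-alikes about, which are no part of the job. What is shaped like the case but red is not meant.

How it is judged:
At the end, for the whole second after the job is handed in: The case lies flat on the plate between the rails, its leading face within 6 mm of the stop's pads, its centre within 10 mm of the lane's centre line, square to it within 0.1 rad, at rest (x of case in the frame of lane between 0.164 and 0.173 m and y of case in the frame of lane between -0.01 and 0.01 m and z of case in the frame of lane below 0.009 m and angle between the x axis of case and the x axis of lane, either way round below 0.1 rad and linear speed of case below 0.01 m/s); the robot touches nothing.
It fails at once if something touches the left guide rail (contact force between anything else and rail_left above 0.2 N).
It fails at once if something touches the right guide rail (contact force between anything else and rail_right above 0.2 N).
It fails at once if the case is lifted (more than 8 mm off the plate) (height (world z) of case above 0.014 m).
It fails at once if the case is tipped (more than 0.12 rad) (angle between case's own z axis and vertical above 0.12 rad).
It fails at once if the bottle, the jar or the block is moved by more than 15 mm or knocked over (distance of any of bottle, jar, block from where it was at the start of the episode above 0.015 m or angle between any of bottle, jar's own z axis and vertical above 0.3 rad).
It also fails if it takes over 64 s, if anything falls off the work surface, if the arm or the gripper's body presses on something with over 40 N, if the wrist force passes 120 N, or if a joint passes its speed limit or range.

ROBOT

A 7-joint arm with a two-finger parallel gripper is mounted at the origin on a cart in front of the work surface, level with it; the furniture and walls round the work are solid. World frame = base frame: x ahead of the robot, y to its left, z up, the work surface at z = 0. Lengths are in m, angles in rad, forces in N, time in s.
With the tool pointing down it reaches from about 0.425 to 0.925 m from the base axis. Payload 6.8 kg.
Tool frame: the origin (TCP) lies on the front face of the gripper's body, between the roots of the fingers; the fingertips stand 73 mm ahead of it and the grasp point (between the pads) lies r.pinch_z ahead of it (r.pinch_z is the distance from the TCP to the grasp point, in m); z points along the fingers, y is the direction in which the jaws open and shut (so a half turn about z gives the same grasp; the last joint's range is limited). The gripper opens to 85 mm and grips with 20 to 120 N. Pads are 22 mm wide; open, the fingers measure 114 mm over their backs; the gripper's body (76 mm by 85 mm) begins 54 mm behind the grasp point. The pads swing forward as they close: fully open they stand 13 mm farther back than shut.
Start: joints at [-1.297, 0.477, 0.022, 1.555, -0.011, 1.109, -0.083], TCP at [0.251, 0.626, 0.304] pointing down, gripper open.
Joint ranges: [-2.96, 2.96], [-0.34, 2.1], [-1.41, 1.46], [0.24, 2.44], [-1.37, 4.51], [0.17, 1.92], [-2.96, 2.96]. Speed limits (rad/s): [2.39, 2.39, 3.14, 3.14, 3.14, 3.14, 3.14].

INTERFACE

Orientations are given as a rotation vector (axis times angle).
In Python, from bench import readout, grab_frame, r, search_frame, masks_of, tip_of gives the robot as it stands.
- The arm moves only by the tool step_arm, never from a script. Its argument "commands" is a list of rows, each a list of 7 numbers: the shift along the tool's x, y, z as a fraction of full scale, then the turn, a rotation vector about the tool's x, y, z as a fraction of full scale, then the gripper's target within -1 to 1 (shut at 1, half-way at 0, fully open at -1). In form: [[tx, ty, tz, ax, ay, az, hand], ...]. A call has exactly 10 rows; each row is the pose to reach, as a shift and turn from the pose measured when the call began, along the tool's axes at that moment, turning the shorter way round; what a row does not reach only later rows make up. Full scale, the value 1, is 500 mm for a shift and 360 degrees for a turn. A row lasts 1/8 s, in which the tool goes at most 62.5 mm and 10.7 degrees, less where a joint would pass 70% of its speed; a pose out of reach is approached as far as the arm can. A call with a number of a shift or a turn outside -1 to 1 is refused whole. A call with a gripper value outside its range is refused whole. The fingers move at their own pace and stop on an object; "newtons" is the grip in N (left out, the last holds). Time passes only in rows, so rows that repeat a pose let the fingers close, or fill a call up. It gives the time, the measured TCP pose, the force and the opening at its end, in the units of the state.
- readout.get_obs(): the state, without advancing time (a new reading comes with each control period).
- grab_frame(name): name is "scene" or "top" or "wrist"; returns a dict with "img" (480x640x3 uint8, red, green, blue), "K" (3x3 intrinsics, pixels), "D" ([k1, k2, p1, p2, k3] as OpenCV has them; the pictures are not rectified), "world_to_cam" (4x4, takes a point from world to camera coordinates). Camera axes: x right, y down, z forward; pixel columns grow to the right and rows downward; lengths in m; the calibration is good to about 2 mm. A picture is of the moment at which its call begins. There is no depth.
- r.hand_in(): hands the job in, once; it reports no verdict.
Trained networks look in a picture, given as the dict that the camera call returned (one of the last four; its "shot" number tells which), for a name from the list of things; names that differ only in an ending like _2 or _b are one class to them, and where a whole thing is asked for, a point or a joint stands for the part that bears it (a point fixed in the world has none). Each returns a list of dicts, best first, with "p" (0 to 1); they miss things now and then, are a little off and sometimes report something else, mostly with a low value. They report only what shows in the picture. A call takes as long as a camera call. They do not tell look-alikes from the thing itself.
- search_frame(thing, picture): "extent" ([centre column, centre row, width, height] in pixels, round what is visible of it).
- masks_of(thing, picture): "pixels" (480x640 bool, what is visible of it) and "extent" ([centre column, centre row, width, height] in pixels, round what is visible of it).
- tip_of(thing, picture): "point" ([column, row] in pixels: a listed point, or the origin of a listed thing).
The state is a dict: "clock": time; "joints": joint angles; "qvel": joint speeds; "tau": joint torques, N m; "tcp_pos": TCP position; "orientation": TCP orientation; "contact_force": force on the tool from outside, world axes, zero at the start; "moment": the same for the moment, N m; "grip_width": finger opening in m.
Only numpy, scipy, OpenCV 4.12 (cv2) and the standard library are available. Lean on these libraries where they do the work, as an engineer would, in place of code of your own. Each camera call takes 0.05 s, during which the arm holds its last target. There are 200 camera calls.

## Working session

There is one attempt and no reset: what is moved stays moved. The work goes in short steps, Python scripts to look and compute and a tool call to move; the robot and the scene stay as the last step left them, time stands still between calls to the robot, and variables do not carry over. Pictures are saved under pics/ and viewed, about 8 in all and at most 12, crops included, and the job is handed in when it is done.

Besides the shell and the picture viewer there is one more tool, called after "Request:" as a command line: name --pt "numbers of a row" for each row, then --argument value for the rest. step_arm: Moves the arm, as the interface text tells. Its arguments: {"type":"object","properties":{"commands":{"type":"array"},"newtons":{"type":"number"}},"required":["commands"]}

```bash
mkdir -p pics; ls
python3 - <<'E'
from bench import *
import cv2
print(readout.get_obs(), r.pinch_z)
for n in ("scene","top"):
    f=grab_frame(n); cv2.imwrite(f"pics/{n}0.png",f["img"][:,:,::-1])
    print(n,f["K"],f["D"],f["world_to_cam"])
    for t in ("case","lane","stop","rail_left","rail_right","bottle","jar","block"):
        print(t,[(round(d["p"],2),d["point"]) for d in tip_of(t,f)[:3]])
E
```

```text
pics
{'clock': 0.0, 'joints': array([-1.29710695,  0.47776553,  0.0223674 ,  1.5564819 , -0.01149476,
        1.10931232, -0.0830997 ]), 'qvel': array([-8.49588749e-04, -1.15367882e-03, -8.60317273e-05,  1.08342455e-03,
        4.43299889e-04,  6.06419285e-04, -5.56559464e-04]), 'tau': array([-2.60594325e-04, -5.96446037e+01,  1.60759952e+00, -2.81199521e+01,
        1.23494709e-02,  9.28577268e-03, -2.28773007e-05]), 'tcp_pos': array([0.25133728, 0.62594758, 0.30293647]), 'orientation': array([-5.96041032e-01, -3.08433043e+00,  2.87116919e-03]), 'contact_force': array([-0.91439079,  0.48346627, -1.09237252]), 'moment': array([-0.04098469, -0.08595654, -0.0150134 ]), 'grip_width': 0.08533259695217987} 0.0539
scene [[496.36104196   0.         324.37398207]
 [  0.         496.36104196 242.45073982]
 [  0.           0.           1.        ]] [-0.11255792  0.          0.          0.          0.        ] [[ 0.87280368 -0.48749084  0.02379962 -0.46327558]
 [-0.27578918 -0.53283049 -0.80002     0.24171427]
 [ 0.40268358  0.69169672 -0.59950111  0.76321167]
 [ 0.          0.          0.     
[... 331 characters left out ...]
7942  ]
 [  0.         495.19031218 241.40662877]
 [  0.           0.           1.        ]] [-0.01270844  0.          0.          0.          0.        ] [[-1.07419849e-03 -9.99634614e-01  2.70089690e-02  1.16445934e-01]
 [-9.98417458e-01 -4.46515140e-04 -5.62350424e-02  5.83392928e-01]
 [ 5.62265548e-02 -2.70266338e-02 -9.98052171e-01  9.10238326e-01]
 [ 0.00000000e+00  0.00000000e+00  0.00000000e+00  1.00000000e+00]]
case [(0.79, [457.1, 316.0]), (0.59, [359.9, 243.7])]
lane [(0.57, [309.4, 233.7])]
stop [(0.67, [190.7, 232.5])]
rail_left [(0.65, [312.0, 265.6])]
rail_right [(0.61, [312.7, 198.9])]
bottle [(0.62, [246.3, 164.5])]
jar [(0.97, [283.2, 158.0])]
block [(0.92, [233.8, 304.3])]
```

View pics/top0.png

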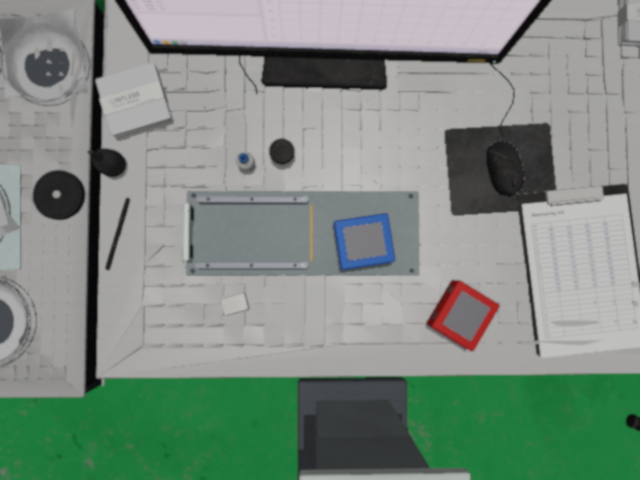

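View pics/scene0.png

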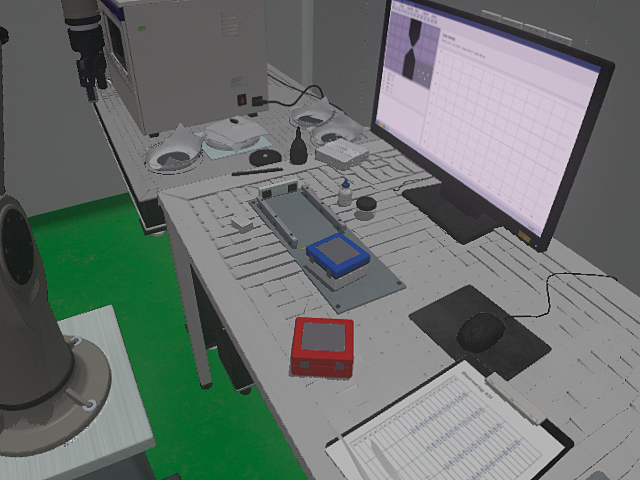

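```bash
cat > h.py <<'E'
from bench import *
import cv2, numpy as np
from scipy.spatial.transform import Rotation as R
def ray(f,uv,z):
    T=np.array(f["world_to_cam"]); 
    n=cv2.undistortPoints(np.array(uv,float).reshape(-1,1,2),np.array(f["K"]),np.array(f["D"])).reshape(-1,2)
    d=np.c_[n,np.ones(len(n))]@T[:3,:3]; c=-T[:3,:3].T@T[:3,3]
    return (c+d*((z-c[2])/d[:,2])[:,None])[:,:2]
def rect(f,mask,z):
    m=cv2.morphologyEx(mask.astype(np.uint8),cv2.MORPH_OPEN,np.ones((3,3)))
    cs=max(cv2.findContours(m,cv2.RETR_EXTERNAL,cv2.CHAIN_APPROX_NONE)[0],key=cv2.contourArea)
    p=ray(f,cs.reshape(-1,2),z)
    return cv2.minAreaRect((p*1000).astype(np.float32))
def blue(f):
    h=cv2.cvtColor(f["img"],cv2.COLOR_RGB2HSV)
    return cv2.inRange(h,(105,120,60),(125,255,255))>0
def to_lane(L,p): # L=(x,y,th)
    th=L[2]; c,s=np.cos(th),np.sin(th)
    return (np.atleast_2d(p)-L[:2])@np.array([[c,-s],[s,c]])
E
python3 - <<'E'
from h import *
f=grab_frame("top")
print(-f["world_to_cam"][:3,:3].T@f["world_to_cam"][:3,3])
print("blue",rect(f,blue(f),.056))
for t in("lane","rail_left","rail_right"):
    for d in masks_of(t,f)[:1]: print(t,d["p"],rect(f,d["pixels"],.006 if t=="lane" else .028))
h=f["img"].astype(int)
# yellow line
hs=cv2.cvtColor(f["img"],cv2.COLOR_RGB2HSV); y=cv2.inRange(hs,(15,70,80),(35,255,255)); y[:, :290]=0; y[:,330:]=0;y[:190]=0;y[280:]=0
v,u=np.nonzero(y); print("yellow n",len(u),ray(f,[[u.mean(),v.mean()]],.006),v.min(),v.max())
for t,z in(("stop",.006),("rail_left",.006),("rail_right",.006),("lane",0),("bottle",0),("jar",0),("block",0)):
    d=tip_of(t,f); print(t,ray(f,[d[0]["point"]],z) if d else None)
im=cv2.resize(f["img"][180:285,175:430],None,fx=3,fy=3,interpolation=cv2.INTER_CUBIC);cv2.imwrite("pics/c1.png",im[:,:,::-1])
E
```

```text
[0.53141521 0.14126456 0.93812738]
blue ((581.5267944335938, 42.459861755371094), (88.475341796875, 98.52311706542969), 8.647031784057617)
lane 0.64 ((601.4682006835938, 155.24859619140625), (444.3157958984375, 161.48086547851562), 89.92743682861328)
rail_left 0.69 ((539.3860473632812, 247.31643676757812), (202.6069793701172, 14.630753517150879), 89.9712905883789)
rail_right 0.76 ((660.962646484375, 245.4159393310547), (14.861830711364746, 202.32022094726562), 0.13296982645988464)
yellow n 163 [[0.60044294 0.13675657]] 205 260
stop [[0.60263246 0.3523577 ]]
rail_left [[0.54249932 0.13617142]]
rail_right [[0.65864758 0.13978544]]
lane [[0.59700738 0.13899275]]
bottle [[0.73196151 0.2582823 ]]
jar [[0.75256161 0.19262848]]
block [[0.46633447 0.28044412]]
```

View pics/c1.png

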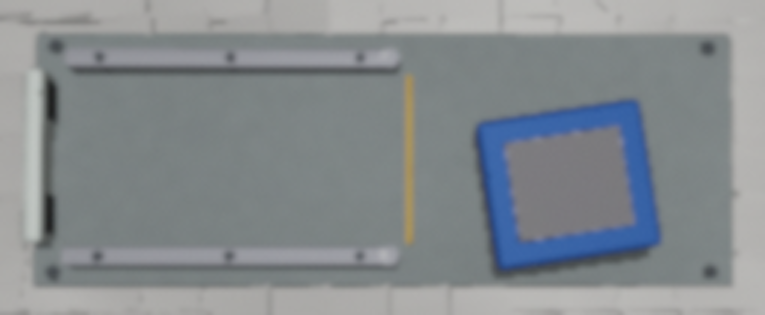

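```bash
cat >> h.py <<'E'
def plan(x,y,z,psi): # psi: world angle of tool y axis (deg), tool down
    o=readout.get_obs(); A=R.from_rotvec(o["orientation"])
    a=np.radians(psi); Y=np.array([np.cos(a),np.sin(a),0]); Z=np.array([0,0,-1.]); B=R.from_matrix(np.c_[np.cross(Y,Z),Y,Z])
    s=A.inv().apply(np.array([x,y,z])-o["tcp_pos"])/.5; t=(A.inv()*B).as_rotvec()/(2*np.pi)
    print("t",round(o["clock"],2),"tcp",o["tcp_pos"].round(4),"F",o["contact_force"].round(2),"grip",round(o["grip_width"],4))
    print("toolaxes x,y:",A.as_matrix()[:2,:2].T.round(3).tolist(),"cmd",s.round(4).tolist(),t.round(4).tolist())
E
python3 -c "
from h import *
plan(.49,.045,.25,90)"
```

```text
t 1.45 tcp [0.2515 0.6264 0.3039] F [ 0.59  0.21 -0.16] grip 0.0858
toolaxes x,y: [[-0.928, 0.373], [0.373, 0.928]] cmd [-0.876, -0.9014, 0.1078] [0.0, -0.0, -0.0608]
```

Request:
step_arm --pt "-0.876 -0.9014 0.1078 0 0 -0.0608 -0.3" --pt "-0.876 -0.9014 0.1078 0 0 -0.0608 -0.3" --pt "-0.876 -0.9014 0.1078 0 0 -0.0608 -0.3" --pt "-0.876 -0.9014 0.1078 0 0 -0.0608 -0.3" --pt "-0.876 -0.9014 0.1078 0 0 -0.0608 -0.3" --pt "-0.876 -0.9014 0.1078 0 0 -0.0608 -0.3" --pt "-0.876 -0.9014 0.1078 0 0 -0.0608 -0.3" --pt "-0.876 -0.9014 0.1078 0 0 -0.0608 -0.3" --pt "-0.876 -0.9014 0.1078 0 0 -0.0608 -0.3" --pt "-0.876 -0.9014 0.1078 0 0 -0.0608 -0.3"

```text
clock: 2.7
tcp_pos: [0.4885, 0.0485, 0.2508]
orientation: [-0.001, 3.14, 0.001]
contact_force: [0.8, 0.2, 0.1]
grip_width: 0.0561
```

```bash
python3 -c "
from h import *
plan(.49,.045,.09,90)"
```

```text
t 2.7 tcp [0.4885 0.0485 0.2508] F [0.78 0.17 0.15] grip 0.0561
toolaxes x,y: [[-1.0, -0.001], [-0.001, 1.0]] cmd [-0.0025, -0.0072, 0.3216] [0.0001, 0.0002, 0.0001]
```

Request:
step_arm --pt "0 -0.007 0.1 0 0 0 -0.3" --pt "0 -0.007 0.2 0 0 0 -0.3" --pt "0 -0.007 0.3 0 0 0 -0.3" --pt "0 -0.007 0.32 0 0 0 -0.3" --pt "0 -0.007 0.32 0 0 0 -0.3" --pt "0 -0.007 0.32 0 0 0 -0.3" --pt "-0.01 -0.007 0.32 0 0 0 -0.3" --pt "-0.02 -0.007 0.32 0 0 0 -0.3" --pt "-0.03 -0.007 0.32 0 0 0 -0.3" --pt "-0.04 -0.007 0.32 0 0 0 -0.3"

```text
clock: 3.95
tcp_pos: [0.5092, 0.0451, 0.0909]
orientation: [-0.001, 3.14, 0.001]
contact_force: [0.5, 1.3, 0.4]
grip_width: 0.0553
```

Run:
```python
from h import *
plan(.544,.045,.09,90)
f=grab_frame("wrist")
g=grab_frame("scene")
im=np.hstack([cv2.resize(f["img"],(400,300)),g["img"][150:450,180:580]])
cv2.imwrite("pics/w1.png",im[:,:,::-1])
```

```text
t 3.95 tcp [0.5092 0.0451 0.0909] F [0.5  1.26 0.4 ] grip 0.0553
toolaxes x,y: [[-1.0, -0.001], [-0.001, 1.0]] cmd [-0.0695, -0.0003, 0.002] [0.0001, 0.0002, 0.0001]
```

View pics/w1.png

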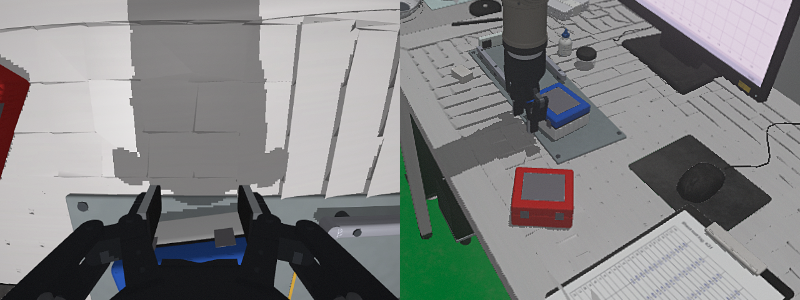

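Request:
step_arm --pt "-0.01 0 0 0 0 0 -0.3" --pt "-0.02 0 0 0 0 0 -0.3" --pt "-0.028 0 0 0 0 0 -0.3" --pt "-0.035 0 0 0 0 0 -0.3" --pt "-0.042 0 0 0 0 0 -0.3" --pt "-0.048 0 0 0 0 0 -0.3" --pt "-0.054 0 0 0 0 0 -0.3" --pt "-0.06 0 0 0 0 0 -0.3" --pt "-0.062 0 0 0 0 0 -0.3" --pt "-0.062 0 0 0 0 0 -0.3"

```text
clock: 5.3
tcp_pos: [0.5407, 0.0451, 0.091]
orientation: [-0.0, 3.139, 0.001]
contact_force: [-0.5, -0.1, -0.0]
grip_width: 0.0554
```

Run:
```python
from h import *
plan(.544,.045,.09,90)
f=grab_frame("top"); print(rect(f,blue(f),.056))
im=cv2.resize(f["img"][180:330,250:450],None,fx=4,fy=4,interpolation=cv2.INTER_CUBIC);cv2.imwrite("pics/c2.png",im[:,:,::-1])
```

```text
t 5.3 tcp [0.5407 0.0451 0.091 ] F [-0.46 -0.1  -0.03] grip 0.0554
toolaxes x,y: [[-1.0, -0.0], [-0.0, 1.0]] cmd [-0.0067, -0.0002, 0.002] [0.0001, 0.0004, 0.0]
((596.4082641601562, 36.449798583984375), (86.0833740234375, 97.65080261230469), 0.1363886296749115)
```

View pics/c2.png

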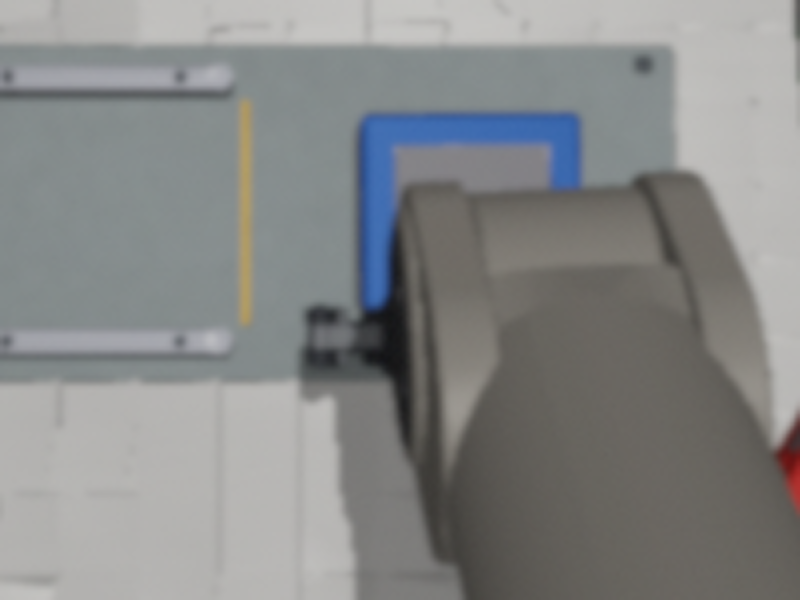

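Request:
step_arm --pt "-0.004 0 0 0 0 0 -0.3" --pt "-0.008 0 0 0 0 0 -0.3" --pt "-0.01 0 0 0 0 0 -0.3" --pt "-0.0105 0 0 0 0 0 -0.3" --pt "-0.0105 0 0 0 0 0 -0.3" --pt "0.02 0 0 0 0 0 -0.3" --pt "0.06 0 0 0 0 0 -0.3" --pt "0.1 0 -0.05 0 0 0 -0.3" --pt "0.1 0 -0.15 0 0 0 -0.3" --pt "0.1 0 -0.26 0 0 0 -0.3"

```text
clock: 6.6
tcp_pos: [0.4893, 0.0449, 0.2219]
orientation: [-0.001, 3.14, 0.001]
contact_force: [0.7, -0.3, 0.3]
grip_width: 0.0554
```

Run:
```python
from h import *
plan(.6005,-.06,.22,0)
plan(.6005,-.06,.22,180)
f=grab_frame("top"); print(rect(f,blue(f),.056), readout.get_obs()["joints"].round(2))
```

```text
t 6.6 tcp [0.4893 0.0449 0.2219] F [ 0.7  -0.28  0.35] grip 0.0554
toolaxes x,y: [[-1.0, -0.0], [-0.0, 1.0]] cmd [-0.2223, -0.21, 0.0042] [0.0003, 0.0002, 0.2501]
t 6.6 tcp [0.4893 0.0449 0.2219] F [ 0.7  -0.28  0.35] grip 0.0554
toolaxes x,y: [[-1.0, -0.0], [-0.0, 1.0]] cmd [-0.2223, -0.21, 0.0042] [-0.0002, 0.0003, -0.2499]
((601.80517578125, 34.94515609741211), (97.00800323486328, 86.39695739746094), 89.98282623291016) [-0.41  0.27  0.23  2.07 -0.09  0.79  1.44]
```

Request:
step_arm --pt "-0.2223 -0.21 0 0 0 0.25 -0.3" --pt "-0.2223 -0.21 0 0 0 0.25 -0.3" --pt "-0.2223 -0.21 0 0 0 0.25 -0.3" --pt "-0.2223 -0.21 0 0 0 0.25 -0.3" --pt "-0.2223 -0.21 0 0 0 0.25 -0.3" --pt "-0.2223 -0.21 0 0 0 0.25 -0.3" --pt "-0.2223 -0.21 0 0 0 0.25 -0.3" --pt "-0.2223 -0.21 0 0 0 0.25 -0.3" --pt "-0.2223 -0.21 0 0 0 0.25 -0.3" --pt "-0.2223 -0.21 0 0 0 0.25 -0.3"

```text
clock: 7.9
tcp_pos: [0.6036, -0.0598, 0.2297]
orientation: [2.216, 2.217, 0.018]
contact_force: [-0.6, -0.1, -0.6]
grip_width: 0.0557
```

Run:
```python
from h import *
plan(.601,-.05,.102,0)
f=grab_frame("top"); b=rect(f,blue(f),.056); print(b)
for t in("rail_left","rail_right"):
    for d in masks_of(t,f)[:1]: print(t,d["p"],rect(f,d["pixels"],.028))
im=cv2.resize(f["img"][180:330,175:425],None,fx=3,fy=3,interpolation=cv2.INTER_CUBIC);cv2.imwrite("pics/c3.png",im[:,:,::-1])
```

```text
t 7.9 tcp [ 0.6036 -0.0598  0.2297] F [-0.55 -0.13 -0.63] grip 0.0557
toolaxes x,y: [[-0.0, 1.0], [1.0, 0.0]] cmd [0.0188, -0.0084, 0.2554] [0.002, -0.0005, 0.0001]
((601.80517578125, 34.94512939453125), (97.00798797607422, 86.39703369140625), 89.98278045654297)
rail_left 0.87 ((539.3776245117188, 246.42034912109375), (200.81524658203125, 10.996633529663086), 89.96376037597656)
rail_right 0.66 ((661.873291015625, 244.50274658203125), (12.976658821105957, 200.48934936523438), 0.1259022206068039)
```

View pics/c3.png

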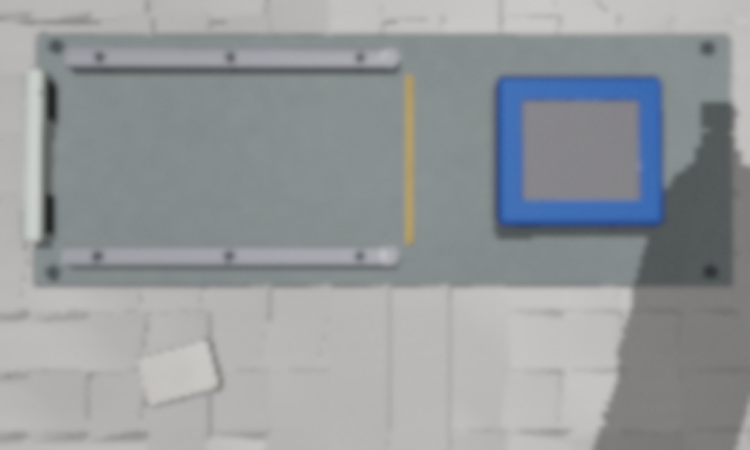

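Request:
step_arm --pt "0 -0.005 0.08 0.002 0 0 -0.3" --pt "0 -0.005 0.16 0.002 0 0 -0.3" --pt "0 -0.005 0.23 0.002 0 0 -0.3" --pt "0 -0.005 0.256 0.002 0 0 -0.3" --pt "0 -0.005 0.256 0.002 0 0 -0.3" --pt "0 -0.005 0.256 0.002 0 0 -0.3" --pt "0.02 -0.005 0.256 0.002 0 0 -0.3" --pt "0.04 -0.005 0.256 0.002 0 0 -0.3" --pt "0.055 -0.005 0.256 0.002 0 0 -0.3" --pt "0.055 -0.005 0.256 0.002 0 0 -0.3"

```text
clock: 9.3
tcp_pos: [0.6029, -0.0306, 0.1019]
orientation: [-2.217, -2.223, -0.005]
contact_force: [-0.6, 0.2, 0.5]
grip_width: 0.0557
```

Run:
```python
from h import *
plan(.601,.1,.1,0)
f=grab_frame("top"); b=rect(f,blue(f),.056); print(b)
```

```text
t 9.3 tcp [ 0.6029 -0.0306  0.1019] F [-0.59  0.25  0.46] grip 0.0557
toolaxes x,y: [[-0.003, 1.0], [1.0, 0.003]] cmd [0.2613, -0.0032, 0.0048] [0.0, -0.0006, 0.0004]
((601.8048706054688, 33.817508697509766), (99.26329803466797, 86.39695739746094), 89.98282623291016)
```

Request:
step_arm --pt "0.01 -0.003 0.002 0 0 0.0004 -0.3" --pt "0.025 -0.003 0.002 0 0 0.0004 -0.3" --pt "0.045 -0.003 0.002 0 0 0.0004 -0.3" --pt "0.065 -0.003 0.002 0 0 0.0004 -0.3" --pt "0.085 -0.003 0.002 0 0 0.0004 -0.3" --pt "0.105 -0.003 0.002 0 0 0.0004 -0.3" --pt "0.125 -0.003 0.002 0 0 0.0004 -0.3" --pt "0.14 -0.003 0.002 0 0 0.0004 -0.3" --pt "0.145 -0.003 0.002 0 0 0.0004 -0.3" --pt "0.145 -0.003 0.002 0 0 0.0004 -0.3"

```text
clock: 10.6
tcp_pos: [0.6013, 0.0415, 0.1013]
orientation: [-2.22, -2.219, -0.005]
contact_force: [0.1, -0.3, 0.4]
grip_width: 0.055
```

Run:
```python
from h import *
plan(.601,.2475,.1,0)
f=grab_frame("top"); b=rect(f,blue(f),.056); print(b)
im=cv2.resize(f["img"][180:330,175:425],None,fx=3,fy=3,interpolation=cv2.INTER_CUBIC);cv2.imwrite("pics/c4.png",im[:,:,::-1])
```

```text
t 10.6 tcp [0.6013 0.0415 0.1013] F [ 0.12 -0.33  0.43] grip 0.055
toolaxes x,y: [[0.0, 1.0], [1.0, -0.0]] cmd [0.412, -0.0008, 0.0041] [0.0, -0.0006, -0.0001]
((601.6683959960938, 108.21528625488281), (86.1583023071289, 86.10789489746094), 0.0632282942533493)
```

View pics/c4.png

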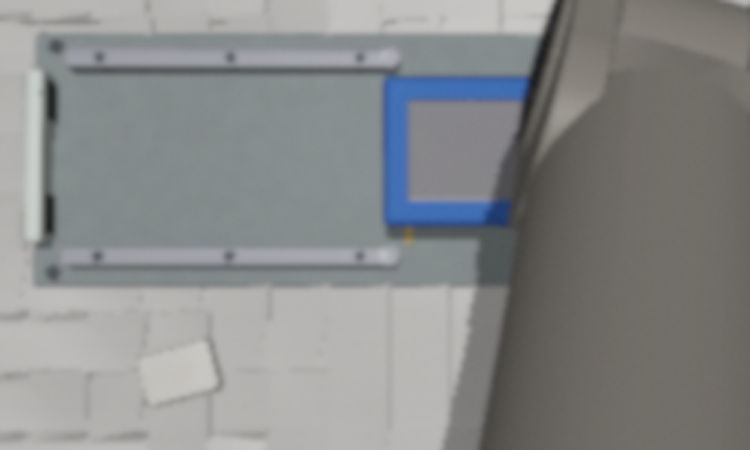

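Request:
step_arm --pt "0.01 -0.001 0.001 0 0 0 -0.3" --pt "0.03 -0.001 0.001 0 0 0 -0.3" --pt "0.055 -0.001 0.001 0 0 0 -0.3" --pt "0.08 -0.001 0.001 0 0 0 -0.3" --pt "0.105 -0.001 0.001 0 0 0 -0.3" --pt "0.13 -0.001 0.001 0 0 0 -0.3" --pt "0.155 -0.001 0.001 0 0 0 -0.3" --pt "0.18 -0.001 0.001 0 0 0 -0.3" --pt "0.195 -0.001 0.001 0 0 0 -0.3" --pt "0.2 -0.001 0.001 0 0 0 -0.3"

```text
clock: 11.9
tcp_pos: [0.6007, 0.1419, 0.1011]
orientation: [-2.219, -2.22, -0.004]
contact_force: [-0.2, -4.6, 3.6]
grip_width: 0.0556
```

Run:
```python
from h import *
plan(.601,.2475,.1,0)
f=grab_frame("top"); b=rect(f,blue(f),.056); print(b)
```

```text
t 11.9 tcp [0.6007 0.1419 0.1011] F [-0.16 -4.62  3.59] grip 0.0556
toolaxes x,y: [[-0.0, 1.0], [1.0, 0.0]] cmd [0.2111, 0.0005, 0.003] [0.0, -0.0006, 0.0]
((600.6317138671875, 235.09629821777344), (87.53684997558594, 32.05970764160156), 0.12316214293241501)
```

Run:
```python
from h import *
f=grab_frame("scene"); o=readout.get_obs(); print(o["contact_force"],o["moment"])
im=cv2.resize(f["img"][150:300,200:400],None,fx=4,fy=4,interpolation=cv2.INTER_CUBIC);cv2.imwrite("pics/s2.png",im[:,:,::-1])
```

```text
[-0.73007098 -1.87782373  0.3812424 ] [-0.30093786 -0.00561161 -0.0116425 ]
```

View pics/s2.png

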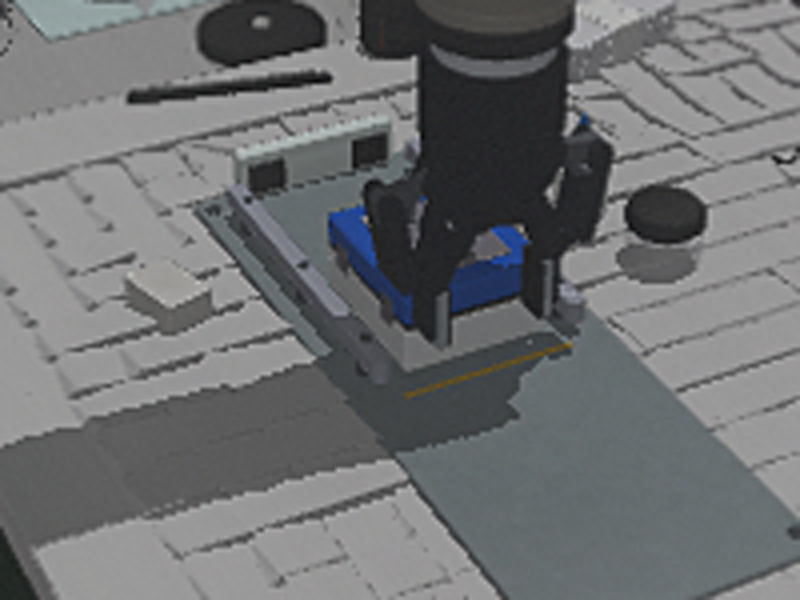

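Request:
step_arm --pt "0.01 0.001 0.001 0 0 0 -0.3" --pt "0.03 0.001 0.001 0 0 0 -0.3" --pt "0.05 0.001 0.001 0 0 0 -0.3" --pt "0.07 0.001 0.001 0 0 0 -0.3" --pt "0.09 0.001 0.001 0 0 0 -0.3" --pt "0.11 0.001 0.001 0 0 0 -0.3" --pt "0.13 0.001 0.001 0 0 0 -0.3" --pt "0.15 0.001 0.001 0 0 0 -0.3" --pt "0.165 0.001 0.001 0 0 0 -0.3" --pt "0.175 0.001 0.001 0 0 0 -0.3"

```text
clock: 13.25
tcp_pos: [0.6011, 0.2302, 0.1008]
orientation: [-2.219, -2.219, -0.005]
contact_force: [-0.2, -0.4, -1.5]
grip_width: 0.0557
```

Run:
```python
from h import *
plan(.601,.2475,.1,0)
f=grab_frame("top"); b=rect(f,blue(f),.056); print(b)
im=cv2.resize(f["img"][190:290,170:330],None,fx=5,fy=5,interpolation=cv2.INTER_CUBIC);cv2.imwrite("pics/c5.png",im[:,:,::-1])
```

```text
t 13.25 tcp [0.6011 0.2302 0.1008] F [-0.19 -0.43 -1.48] grip 0.0557
toolaxes x,y: [[-0.0, 1.0], [1.0, 0.0]] cmd [0.0346, -0.0001, 0.0017] [-0.0, -0.0007, 0.0]
((731.0337524414062, 259.08233642578125), (10.927865982055664, 10.739312171936035), 0.46787533164024353)
```

View pics/c5.png

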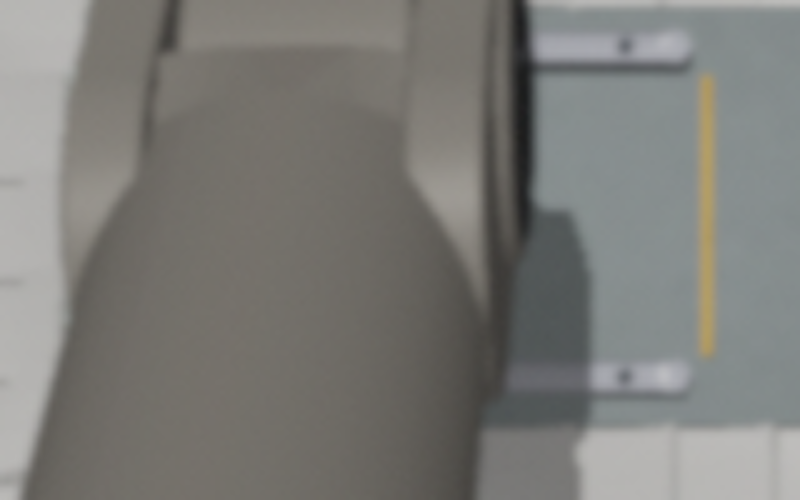

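Request:
step_arm --pt "0.004 0 0 0 0 0 -0.3" --pt "0.008 0 0 0 0 0 -0.3" --pt "0.012 0 0 0 0 0 -0.3" --pt "0.015 0 0 0 0 0 -0.3" --pt "0.018 0 0 0 0 0 -0.3" --pt "0.02 0 0 0 0 0 -0.3" --pt "0.022 0 0 0 0 0 -0.3" --pt "0.024 0 0 0 0 0 -0.3" --pt "0.025 0 0 0 0 0 -0.3" --pt "0.025 0 0 0 0 0 -0.3"

```text
clock: 14.55
tcp_pos: [0.601, 0.2435, 0.1008]
orientation: [-2.218, -2.22, -0.005]
contact_force: [0.2, -1.7, -0.1]
grip_width: 0.0554
```

Request:
step_arm --pt "0.001 0 0 0 0 0 -0.3" --pt "0.002 0 0 0 0 0 -0.3" --pt "0.003 0 0 0 0 0 -0.3" --pt "0.004 0 0 0 0 0 -0.3" --pt "0.005 0 0 0 0 0 -0.3" --pt "0.006 0 0 0 0 0 -0.3" --pt "0.006 0 0 0 0 0 -0.3" --pt "0.006 0 0 0 0 0 -0.3" --pt "0.006 0 0 0 0 0 -0.3" --pt "0.006 0 0 0 0 0 -0.3"

```text
clock: 15.8
tcp_pos: [0.601, 0.2459, 0.1008]
orientation: [-2.218, -2.22, -0.005]
contact_force: [-0.9, -4.9, 1.1]
grip_width: 0.0556
```

Request:
step_arm --pt "0.001 0 0 0 0 0 -0.3" --pt "0.002 0 0 0 0 0 -0.3" --pt "0.003 0 0 0 0 0 -0.3" --pt "0.004 0 0 0 0 0 -0.3" --pt "0.004 0 0 0 0 0 -0.3" --pt "0.004 0 0 0 0 0 -0.3" --pt "0.004 0 0 0 0 0 -0.3" --pt "0.004 0 0 0 0 0 -0.3" --pt "0.004 0 0 0 0 0 -0.3" --pt "0.004 0 0 0 0 0 -0.3"

```text
clock: 17.05
tcp_pos: [0.601, 0.2461, 0.1009]
orientation: [-2.221, -2.219, -0.002]
contact_force: [-1.4, -6.8, 2.7]
grip_width: 0.0557
```

The arm is blocked with the force rising, so the case is on the pads. I'll back off, rise and check.

Request:
step_arm --pt "-0.01 0 0 0 0 0 -0.3" --pt "-0.04 0 0 0 0 0 -0.3" --pt "-0.08 0 0 0 0 0 -0.3" --pt "-0.12 0 0 0 0 0 -0.3" --pt "-0.2 0 -0.08 0 0 0 -0.3" --pt "-0.3 0 -0.16 0 0 0 -0.3" --pt "-0.4 0 -0.24 0 0 0 -0.3" --pt "-0.5 0 -0.26 0 0 0 -0.3" --pt "-0.56 0 -0.26 0 0 0 -0.3" --pt "-0.56 0 -0.26 0 0 0 -0.3"

```text
clock: 18.3
tcp_pos: [0.6001, -0.0391, 0.2308]
orientation: [-2.229, -2.212, -0.002]
contact_force: [0.2, 0.6, 0.2]
grip_width: 0.0559
```

Run:
```python
from h import *
plan(.601,.2475,.1,0)
f=grab_frame("top"); print(rect(f,blue(f),.056))
im=cv2.resize(f["img"][180:330,170:420],None,fx=3,fy=3,interpolation=cv2.INTER_CUBIC);cv2.imwrite("pics/c6.png",im[:,:,::-1])
```

```text
t 18.3 tcp [ 0.6001 -0.0391  0.2308] F [0.25 0.56 0.18] grip 0.0559
toolaxes x,y: [[0.008, 1.0], [1.0, -0.008]] cmd [0.5727, -0.0025, 0.2625] [-0.0, -0.0003, -0.0012]
((600.52587890625, 304.8471984863281), (87.46284484863281, 97.49147033691406), 0.11454974859952927)
```

View pics/c6.png

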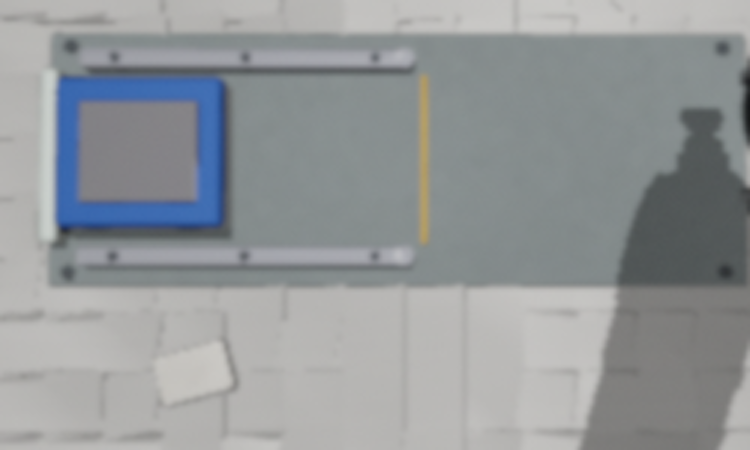

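```bash
python3 -c "
from bench import *
print(readout.get_obs()['qvel'].round(3)); print(r.hand_in())"
```

```text
[-0.037  0.01  -0.036 -0.007 -0.007  0.002 -0.01 ]
the job is handed in; nothing more can be done
None
```

The case is home against the padded stop and the job is handed in at about 18 s of the 64 s allowed. No verdict was reported.

- **What I did:** I pushed the case from its left side with both fingertips, which took it from about 19 mm off centre and 0.15 rad turned to square and centred. I then pushed it down the lane from behind, with the fingertips above the rail tops. I stopped when the arm was blocked: a 2 mm command moved it only 0.2 mm, with the force at about 7 N. Then I backed off and rose clear.
- **Last check (top camera):**

| Measure | Found | Allowed |
|---|---|---|
| Case centre along the lane (x) | about 0.168 m | 0.164 to 0.173 m |
| Off the centre line | within about 1 mm | 10 mm |
| Angle to the lane | about 0.002 rad | 0.1 rad |

  There were clear gaps to both rails, the block stood where it was, and the gripper was far from everything.
- **Disagreements:** My estimates of the mouth position differed by about 3 mm (yellow line 0.137, plate outline 0.140). The network's stop point was 4 to 6 mm short of where the lane's geometry puts it. I relied on the felt contact for the final position.
- **Not checked:** The arm was still moving very slightly at hand-in (under 0.04 rad/s), well clear of everything. The bottle and jar were outside the last picture; I never touched them.

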